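# Snap the slide boxes shut and stack them

### The arm

A 6-joint arm with a two-finger parallel gripper is mounted at the origin on a cart in front of the work surface, level with it; the furniture and walls round the work are solid. World frame = base frame: x ahead of the robot, y to its left, z up, the work surface at z = 0. Lengths are in m, angles in rad, forces in N, time in s.
With the tool pointing down it reaches from about 0.35 to 0.85 m from the base axis. Payload 8.1 kg.
Tool frame: the origin (TCP) lies at the very end of the fingers, on their centre line; the grasp point (between the pads) lies 19 mm behind it; z points along the fingers, y is the line along which they close (so a half turn about z gives the same grasp; the last joint's range is limited). The gripper opens to 93 mm and grips with 3 to 60 N. Pads are 15 mm wide; open, the fingers measure 128 mm over their backs; the gripper's body (75 mm by 188 mm) begins 65 mm behind the grasp point.
Start: joints at [-1.377, 0.13, 1.488, -0, 1.523, -0.085], TCP at [0.165, -0.577, 0.197] pointing down, gripper open.
Joint ranges: [-2.96, 2.96], [-0.89, 2.26], [0.02, 2.5], [-1.34, 4.48], [0, 2.73], [-2.66, 2.66]. Speed limits (rad/s): [2.39, 2.39, 2.79, 3.14, 3.14, 3.14].

### API

Orientations are given as a rotation vector (axis times angle).
In Python, from plant import read_state, eyes, workorder gives the robot as it stands. The module is installed in compiled form; this text tells all that it offers.
- The arm moves only by the tool play_rows, never from a script. Its argument "targets" is one flat list of numbers, 4 for each row, row after row: the shift along the tool's x, y, z in cm, then the turn about the tool's z in degrees. In form: [dx, dy, dz, roll, dx, dy, dz, roll, ...]. A call has 1 to 8 rows; each row is the pose to reach, as a shift and turn from the pose commanded when the call began, along the tool's axes at that moment; what a row does not reach only later rows make up. A row lasts 1/12 s, in which the tool goes at most 41.7 mm and 7.16 degrees, less where a joint would pass 70% of its speed; a pose out of reach is approached as far as the arm can. A call with a gripper value outside its range is refused whole. "grip" is the finger opening in cm, from 0 to 9.3, set as the call begins (left out, the last holds). The fingers move at their own pace and stop on an object; "grip_force" is the grip in N (left out, the last holds). Time passes only in rows, so rows that repeat a pose let the fingers close. It gives the time, the measured TCP pose, the force, the opening and the grip force at its end, in the units of the state.
- read_state(): the state, without advancing time (a new reading comes with each control period).
- eyes.read_camera(name): name is "scene" or "top"; returns a dict with "image" (420x560x3 uint8, red, green, blue), "vfov" (degrees; the focal length in pixels is half the picture's height over the tangent of half this angle, whatever the lens; pixels are square), "cx", "cy" (the principal point, pixels), "cam_to_world" (4x4, takes a point from camera to world coordinates). Camera axes: x right, y up, looking along -z (the intrinsics and any distortion apply to the point x, -y, -z); pixel columns grow to the right and rows downward; lengths in m; the calibration is good to about 2 mm. A picture is of the moment at which its call begins. There is no depth.
- workorder.close_job(): hands the job in; it is judged then, once.
The state is a dict: "t": time; "q": joint angles; "dq": joint speeds; "joint_torque": joint torques, N m; "tool_pos": TCP position; "orientation": TCP orientation; "force": force on the tool from outside, world axes, zero at the start; "wrist_torque": the same for the moment, N m; "opening": finger opening in m; "gripper_force": force on a finger pad.
Only numpy, scipy, OpenCV 4.12 (cv2) and the standard library are available. Lean on these libraries where they do the work, as an engineer would, in place of code of your own. Each camera call takes 0.05 s, during which the arm holds its last target. There are 200 camera calls.

### The job

Two of the three small grey slide boxes are open: the upper one of the column of two, and the one that stands alone on the desk. Press both lids down until their catches snap and hold them shut; then set the lone box gently and squarely on top of the column, its foot fully down inside the stacking lip of the lid below. Leave the column where it stands and the other things on the desk as they are.

Things in the scene. Friction and masses are not known exactly. Their poses are not given: they have to be found in the camera images.
- lone_box: Box to be stacked, alone on the desk, lid open: grey 12-place slide box, 88 mm deep (x) x 60 wide (y). Origin: centre of its underside, z up; -x is the front with the catch tongue (26 mm wide, 7 mm proud), +x the hinge side. Tapered foot z 0-3.5 mm (74x46 mm at the bottom, 78.5x50.5 on top), walls to z 22 mm, slides up to z 32 mm. About 160 g; grip across its width.
- lone_lid (a joint): The lone box's lid angle, rad; hinge line in the box frame at x +44, z 22 mm. 0 = snapped shut, grows as it opens, stop 1.9. Stiff hinge: stays where left. Shut, the lid takes z 22-38 mm. Lowered lightly it rests on its catch at about 0.08 (front edge 7 mm up); about 8 N straight down near the front edge snaps it to 0, where it holds.
- lone_lid_front (a point): point on the lid's outer flat top, inside the lip, 74 mm from the hinge on the centre line: where to press. Moves with the lid; its z axis is the outward normal of the lid's top. Box: lone_box.
- upper_box: Upper box of the column, same kind, size and frame as lone_box, lid open; it sits in the lip of foot_box. Any shut box: flat lid top at z 35 mm, ringed by a raised lip 3 mm wide, 3 mm high (inside 82x54 mm). The foot of the next box sits inside the lip, so stacked boxes stand 35 mm apart. 
- upper_lid (a joint): The upper box's lid angle, rad; hinge line in the box frame at x +44, z 22 mm. 0 = snapped shut, grows as it opens, stop 1.9. Stiff hinge: stays where left. Shut, the lid takes z 22-38 mm. Lowered lightly it rests on its catch at about 0.08 (front edge 7 mm up); about 8 N straight down near the front edge snaps it to 0, where it holds.
- upper_lid_front (a point): point on the lid's outer flat top, inside the lip, 74 mm from the hinge on the centre line: where to press. Moves with the lid; its z axis is the outward normal of the lid's top. Box: upper_box.
- foot_box: Lowest box of the column, on the desk; the same kind and frame, already shut.
- lens_tissue: Bystander: booklet of lens tissue, 72x100x9 mm, lying flat between the boxes
- tweezers: Bystander: steel tweezers, 126 mm long, lying in front of the boxes
- timer: Bystander: white bench timer, 66x70x18 mm, on its back, right of the boxes
- tally_counter: Bystander: chromed hand counter, 58x73x26 mm, right front
- pen_1: Bystander: white marker pen, 135 mm, right front
Not all that is in view belongs to the job. Leave any blue look-alike of the upper_box alone. Leave any blue look-alike of the lone_box alone.

How it is judged:
On the way, in this order (a step that is already met when the one before it is completed fails the run):
1. both lids snapped shut, the lone box still standing on the desk (value of joint each of lone_lid, upper_lid below 0.03 rad and height (world z) of lone_box below 0.012 m), for 0.2 s.
2. the lone box sits squarely in the lip of the upper box (horizontal distance between lone_box and upper_box below 0.006 m and z of lone_box in the frame of upper_box between 0.033 and 0.0364 m and angle between the x axis of lone_box and the x axis of upper_box, either way round below 0.12 rad and angle between the z axis of lone_box and the z axis of upper_box, either way round below 0.03 rad), for 0.2 s.
At the end, for the whole second after the job is handed in: Both lids shut (below 0.03 rad). Lone box on the upper box, upper on the foot box: centres within 6 mm, underside 33 to 36.4 mm above the one below, parallel within 0.12 rad, level with it within 0.03 rad. Foot box flat on the desk (origin below 8 mm, tilt below 0.05); boxes at rest (0.02 m/s) (all of step 2 and value of joint each of lone_lid, upper_lid below 0.03 rad and horizontal distance between upper_box and foot_box below 0.006 m and z of upper_box in the frame of foot_box between 0.033 and 0.0364 m and angle between the x axis of upper_box and the x axis of foot_box, either way round below 0.12 rad and angle between the z axis of upper_box and the z axis of foot_box, either way round below 0.03 rad and height (world z) of foot_box below 0.008 m and angle between foot_box's own z axis and vertical below 0.05 rad and linear speed of each of lone_box, upper_box below 0.02 m/s); the robot touches nothing.
It fails at once if the lone box is dropped (falls faster than 0.35 m/s out of the fingers) (contact force between the fingers and lone_box below 0.1 N and linear speed of lone_box above 0.35 m/s).
It fails at once if the column's lowest box is shifted by more than 30 mm (distance of foot_box from where it was at the start of the episode above 0.03 m).
It fails at once if a bystander is shifted by more than 30 mm (distance of any of lens_tissue, tweezers, timer, tally_counter, pen_1 from where it was at the start of the episode above 0.03 m).
It also fails if it takes over 64 s, if anything falls off the work surface, if the arm or the gripper's body presses on something with over 40 N, if the wrist force passes 120 N, or if a joint passes its speed limit or range.

## Working session

There is one attempt and no reset: what is moved stays moved. The work goes in short steps, Python scripts to look and compute and a tool call to move; the robot and the scene stay as the last step left them, time stands still between calls to the robot, and variables do not carry over. Pictures are saved under pics/ and viewed, at most 10 in all, crops included, and the job is handed in when it is done.

Besides the shell and the picture viewer there is one more tool, called after "Emit:" as a command line: name --argument value ..., lists and objects as JSON in quotes. play_rows: Moves the arm, as the interface text tells. Its arguments: {"type":"object","properties":{"targets":{"type":"array"},"grip":{"type":"number"},"grip_force":{"type":"number"}},"required":["targets"]}

```bash
mkdir -p pics; cat > h.py <<'E'
import numpy as np, cv2
from plant import read_state, eyes, workorder
def cam(n,save=None):
    c=eyes.read_camera(n)
    if save: cv2.imwrite('pics/'+save,c['image'][:,:,::-1])
    return c
def f(c): return c['image'].shape[0]/2/np.tan(np.radians(c['vfov'])/2)
def ray(c,u,v):
    M=c['cam_to_world']; d=M[:3,:3]@np.array([(u-c['cx'])/f(c),-(v-c['cy'])/f(c),-1]); return M[:3,3],d
def onz(c,u,v,z):
    o,d=ray(c,u,v); return o+d*(z-o[2])/d[2]
def proj(c,p):
    M=c['cam_to_world']; q=M[:3,:3].T@(np.array(p)-M[:3,3]); return c['cx']+f(c)*q[0]/-q[2], c['cy']-f(c)*q[1]/-q[2]
E
python3 - <<'E'
from h import *
for n in('scene','top'):
    c=cam(n,n+'0.png'); print(n,{k:v for k,v in c.items() if k!='image'})
    im=cv2.resize(c['image'][:,:,::-1],(800,600),interpolation=cv2.INTER_CUBIC); cv2.imwrite(f'pics/{n}0b.png',im)
print(read_state())
E
```

```text
scene {'vfov': 50.0692550603021, 'cx': 273.4455006016785, 'cy': 208.6326769308163, 'cam_to_world': array([[-0.56579177,  0.40955756, -0.71564117, -0.34321043],
       [-0.82436839, -0.26284773,  0.50132607,  0.44817994],
       [ 0.01721723,  0.87359812,  0.48634339,  0.6233853 ],
       [ 0.        ,  0.        ,  0.        ,  1.        ]])}
top {'vfov': 47.19673814119635, 'cx': 285.705149636603, 'cy': 212.37599795433434, 'cam_to_world': array([[ 0.01474176,  0.98801224, -0.1536701 ,  0.27100555],
       [-0.99978035,  0.01227524, -0.01698725, -0.10672092],
       [-0.01489727,  0.15388676,  0.98797618,  1.30489131],
       [ 0.        ,  0.        ,  0.        ,  1.        ]])}
{'t': 0.1, 'q': array([-1.37743280e+00,  1.31071469e-01,  1.48915079e+00, -4.40747497e-06,
        1.52297788e+00, -8.53911899e-02]), 'dq': array([ 1.40912417e-03, -1.71617619e-03, -3.01705275e-03,  6.80475183e-04,
        8.05979127e-05, -2.32155727e-04]), 'joint_torque': array([ 5.54989656e-04, -5.61343861e+01, -4.93093872e+01,  7.70659698e-02,
        2.92394642e-02, -6.76210175e-05]), 'tool_pos': array([ 0.16501784, -0.57631017,  0.19631158]), 'orientation': array([-3.10953826e+00, -4.36227966e-01,  1.43082831e-04]), 'force': array([ 0.98553895, -0.58616361, -0.14063084]), 'wrist_torque': array([-0.02179699, -0.04342778,  0.0254974 ]), 'gripper_force': 0.0, 'opening': 0.09292059523960344}
```

View pics/scene0b.png

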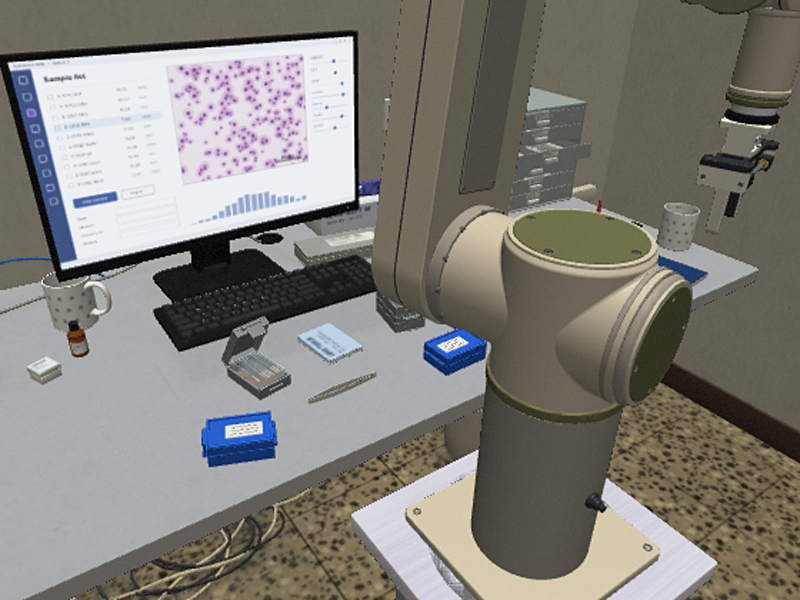

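View pics/top0b.png

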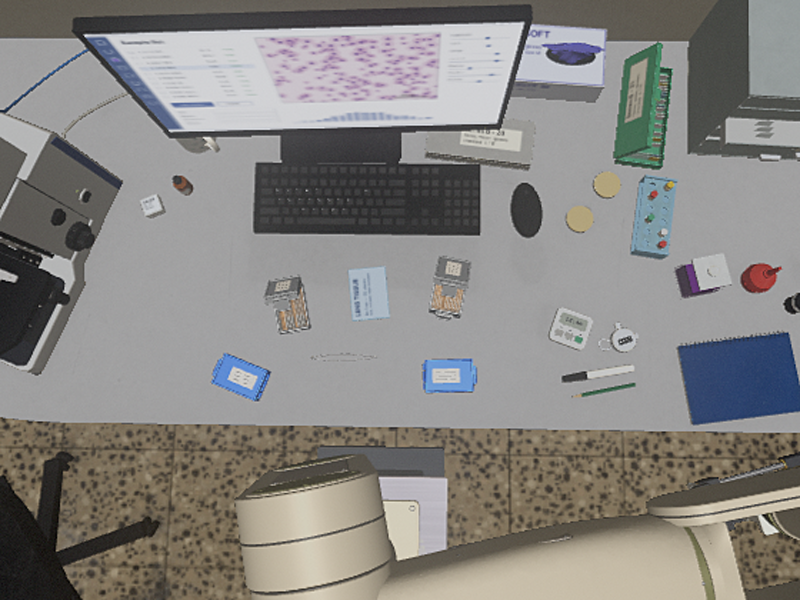

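The top view shows the open lone box around (290,305) in the 800-px picture, the column around (450,287), and the tissue between them at (368,293). The scene view shows the lone box at (260,360), with the column half hidden by the arm. I'll zoom in on the boxes.

```bash
python3 - <<'E'
import cv2,numpy as np
a=cv2.imread('pics/top0.png');s=cv2.imread('pics/scene0.png')
A=cv2.resize(a[175:240,180:225],None,fx=8.5,fy=8.5,interpolation=cv2.INTER_CUBIC)
B=cv2.resize(a[175:240,295:340],None,fx=8.5,fy=8.5,interpolation=cv2.INTER_CUBIC)
cv2.imwrite('pics/z1.png',np.hstack([A,B]))
C=cv2.resize(s[190:290,140:300],None,fx=5,fy=5,interpolation=cv2.INTER_CUBIC);cv2.imwrite('pics/z2.png',C)
print(A.shape,C.shape)
E
```

```text
(552, 382, 3) (500, 800, 3)
```

View pics/z1.png

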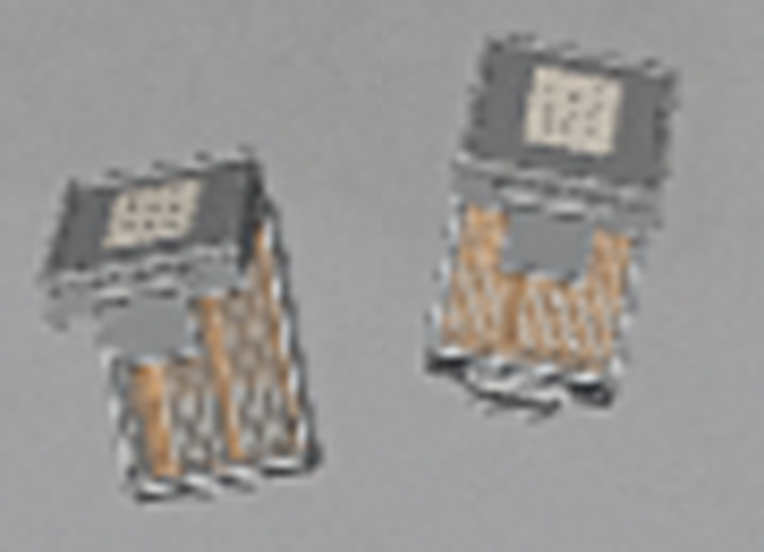

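View pics/z2.png

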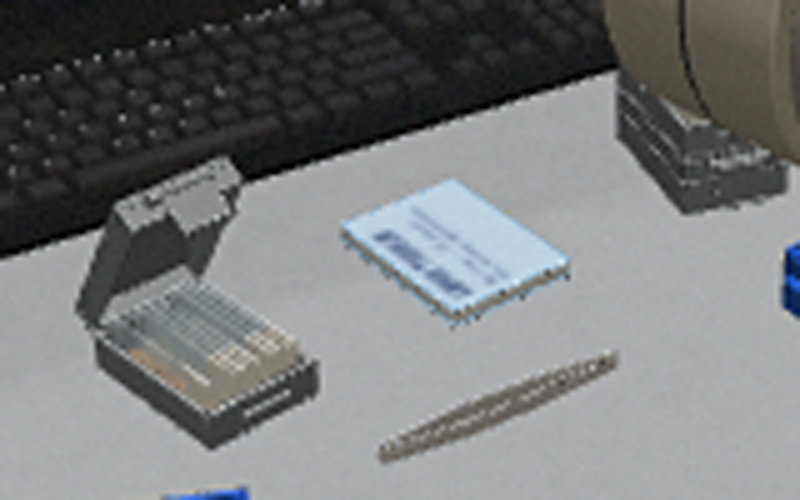

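The zooms show the lone lid's front outer edge at top-crop (50,270)-(240,250) and scene-crop (115,212)-(228,157). In the top crop, its front box corners are at about (135,495) and (318,462). The column's front corners are at about (430,365) and (610,400), with the lid label up at (570,110). Next I'll triangulate.

```bash
cat >> h.py <<'E'
def tri(c1,p1,c2,p2):
    o,d=ray(c1,*p1);q,e=ray(c2,*p2);A=np.stack([d,-e],1);s=np.linalg.lstsq(A,q-o,rcond=None)[0]
    a,b=o+d*s[0],q+e*s[1];return (a+b)/2,np.linalg.norm(a-b)
E
python3 - <<'E'
from h import *
np.set_printoptions(precision=4,suppress=True)
s=cam('scene');t=cam('top')
T=lambda x,y:(180+x/8.5,175+y/8.5); T2=lambda x,y:(295+(x-382)/8.5,175+y/8.5); S=lambda x,y:(140+x/5,190+y/5)
print('lone lid edge',tri(t,T(50,270),s,S(115,212)),tri(t,T(240,250),s,S(228,157)))
print('front foot corners scene z0..3', onz(s,*S(213,447),.0035),onz(s,*S(318,395),.0035),onz(s,*S(97,360),.0035))
print('front rim corners scene z22', onz(s,*S(210,415),.022),onz(s,*S(318,363),.022),onz(s,*S(93,335),.022))
print('front rim top z22', onz(t,*T(133,490),.022),onz(t,*T(320,455),.022),onz(t,*T(268,195),.022))
print('col front rim top z57', onz(t,*T2(430,355),.057),onz(t,*T2(612,392),.057))
print('col scene foot', onz(s,*S(685,213),.0035),onz(s,*S(787,185),.0035),onz(s,*S(618,140),.0035))
for n,(x,y) in dict(lab=(570,110),e1=(458,150),e2=(660,185),f1=(490,40),f2=(675,70)).items(): print(n,[onz(t,*T2(x,y),z) for z in(.08,.12,.14)])
E
```

```text
lone lid edge (array([0.4702, 0.1694, 0.099 ]), np.float64(0.0010274532886476676)) (array([0.4763, 0.112 , 0.105 ]), np.float64(0.0025174478740477833))
front foot corners scene z0..3 [0.4132 0.1583 0.0035] [0.4221 0.1026 0.0035] [0.5021 0.176  0.0035]
front rim corners scene z22 [0.4119 0.1586 0.022 ] [0.4207 0.1021 0.022 ] [0.4962 0.1782 0.022 ]
front rim top z22 [0.4123 0.1569 0.022 ] [0.4243 0.098  0.022 ] [0.5078 0.1177 0.022 ]
col front rim top z57 [ 0.4539 -0.1246  0.057 ] [ 0.4431 -0.1808  0.057 ]
col scene foot [ 0.4588 -0.1264  0.0035] [ 0.4523 -0.1876  0.0035] [ 0.5401 -0.1384  0.0035]
lab [array([ 0.5268, -0.1663,  0.08  ]), array([ 0.5184, -0.1644,  0.12  ]), array([ 0.5142, -0.1634,  0.14  ])]
e1 [array([ 0.5139, -0.1322,  0.08  ]), array([ 0.506 , -0.1314,  0.12  ]), array([ 0.502, -0.131,  0.14 ])]
e2 [array([ 0.5038, -0.1938,  0.08  ]), array([ 0.4962, -0.1909,  0.12  ]), array([ 0.4924, -0.1895,  0.14  ])]
f1 [array([ 0.5484, -0.1417,  0.08  ]), array([ 0.5393, -0.1406,  0.12  ]), array([ 0.5348, -0.14  ,  0.14  ])]
f2 [array([ 0.5396, -0.1983,  0.08  ]), array([ 0.5308, -0.1953,  0.12  ]), array([ 0.5265, -0.1938,  0.14  ])]
```

```bash
cat >> h.py <<'E'
from scipy.spatial.transform import Rotation as Ro
np.set_printoptions(precision=4,suppress=True)
LONE=np.array([.4605,.138]),.20
COL=np.array([.494,-.161]),-.16
def go(box,lx,ly,z):
    """row (cm,deg) from the present pose to tool centre at box-local (lx,ly), world z, tool x along box x"""
    (c,y)=box; s=read_state(); R=Ro.from_rotvec(s['orientation']).as_matrix()
    p=np.array([*(c+np.array([[np.cos(y),-np.sin(y)],[np.sin(y),np.cos(y)]])@[lx,ly]),z])
    d=R.T@(p-s['tool_pos']); r=np.degrees(np.arctan2(R[1,0],R[0,0])-y)
    return p,np.round(d*100,2),round(r,2)
E
python3 -c "
from h import *
print(go(COL,.05,0,.20))"
```

```text
(array([ 0.5434, -0.169 ,  0.2   ]), array([ 47.58, -28.77,  -0.3 ]), np.float64(25.14))
```

Emit:
play_rows --targets '[4,-2.4,-0.5,3,8,-4.8,-1,6,11,-6.6,-1,9,14,-8.5,-1,12,17,-10.3,-1,15,20,-12.1,-1,18,23,-13.9,-1,21,25,-15.1,-1,25.1]' --grip 0

```text
t: 0.87
tool_pos: [0.3656, -0.3604, 0.2072]
orientation: [-3.131, 0.251, -0.001]
force: [-0.1, -0.7, 0.2]
opening: 0.0442
gripper_force: 0.0
```

```bash
python3 -c "
from h import *
print(go(COL,.05,0,.20)); s=read_state(); print(s['force'],s['t'],s['tool_pos'],s['opening'])"
```

```text
(array([ 0.5434, -0.169 ,  0.2   ]), array([ 14.49, -21.73,   0.74]), np.float64(-0.01))
[-0.1413 -0.6517  0.2248] 0.8667 [ 0.3656 -0.3604  0.2072] 0.044227187382030575
```

Emit:
play_rows --targets '[2,-3,0,0,4,-6,0,0,6,-9,0,0,8,-12,0,0,10,-15,0,0,12,-18,0,0,14.5,-21.7,0,0,14.5,-21.7,0,0]'

```text
t: 1.53
tool_pos: [0.5447, -0.1663, 0.2069]
orientation: [-3.13, 0.243, -0.002]
force: [0.6, 0.2, -0.5]
opening: 0.0008
gripper_force: 0.0
```

```bash
python3 -c "
from h import *
print(go(COL,.05,0,.20),go(COL,.035,0,.13)); s=read_state(); print(s['force'],s['t'],s['opening'])
a=cam('scene')['image'];b=cam('top')['image']
A=cv2.resize(a[150:290,200:380],(560,436));B=cv2.resize(b[140:260,260:360],(240,288))
B=np.vstack([B,np.zeros((148,240,3),np.uint8)])
cv2.imwrite('pics/c1.png',np.hstack([A,B])[:,:,::-1])"
```

```text
(array([ 0.5434, -0.169 ,  0.2   ]), array([-0.1 ,  0.29,  0.69]), np.float64(0.3)) (array([ 0.5286, -0.1666,  0.13  ]), array([-1.6 ,  0.3 ,  7.69]), np.float64(0.3))
[ 0.6049  0.2158 -0.5224] 1.5333 0.0008337009968170027
```

View pics/c1.png

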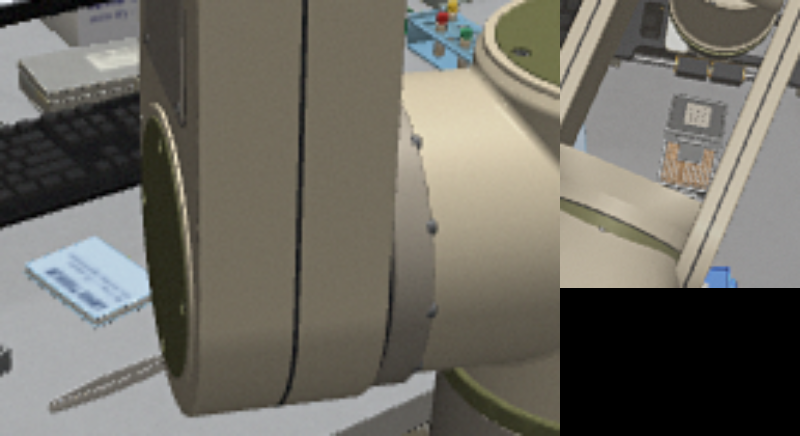

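The arm hides the column in the scene view. In the top view the tool stands just beyond the open lid, as planned. Now I'll go down behind the lid and follow its arc.

Emit:
play_rows --targets '[0.2,0.3,3.5,0.3,0,0.3,7,0.3,-1,0.3,7.5,0.3,-1.6,0.3,7.7,0.3,-1.6,0.3,7.7,0.3]'

```text
t: 2.05
tool_pos: [0.5233, -0.1728, 0.1296]
orientation: [-3.131, 0.261, 0.003]
force: [-0.1, -0.8, 0.5]
opening: 0.0003
gripper_force: 0.0
```

Emit:
play_rows --targets '[-0.6,0,0,0,-1.2,0,0.3,0,-2,0,0.6,0,-2.6,0,0.9,0,-2.6,0,0.9,0]'

```text
t: 2.47
tool_pos: [0.4983, -0.1675, 0.1208]
orientation: [-3.131, 0.258, 0.001]
force: [-0.6, 0.1, 0.3]
opening: 0.0005
gripper_force: 0.0
```

```bash
python3 -c "
from h import *
print(go(COL,.0,0,.0)); s=read_state(); print(s['force'],s['t'],s['tool_pos'])
b=cam('top')['image'];cv2.imwrite('pics/c2.png',cv2.resize(b[140:260,260:360],(500,600),interpolation=2)[:,:,::-1])"
```

```text
(array([ 0.494, -0.161,  0.   ]), array([-0.52, -0.57, 12.08]), np.float64(-0.26))
[-0.5895  0.1183  0.2544] 2.4667 [ 0.4983 -0.1675  0.1208]
```

View pics/c2.png

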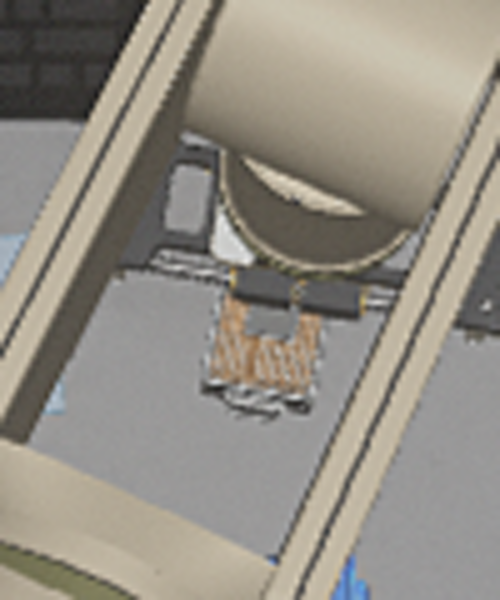

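The tongue is still at its old place, so the lid has not been moved yet. The tool stands about 6 mm to the right of centre. I'll correct that and go on along the arc.

Emit:
play_rows --targets '[0,-0.3,0.2,0,-0.2,-0.6,0.6,0,-0.5,-0.6,0.9,0,-0.8,-0.6,1.2,0,-0.8,-0.6,1.2,0]'

```text
t: 2.93
tool_pos: [0.4916, -0.16, 0.1082]
orientation: [-3.13, 0.257, 0.003]
force: [-1.9, 0.6, 0.9]
opening: 0.0005
gripper_force: 1.1
```

Emit:
play_rows --targets '[-0.3,0,0.4,0,-0.6,0,0.8,0,-0.9,0,1.2,0,-0.9,0,1.2,0]'

```text
t: 3.27
tool_pos: [0.4826, -0.1588, 0.0958]
orientation: [-3.13, 0.258, 0.003]
force: [-0.6, 0.6, 0.5]
opening: 0.0004
gripper_force: 0.0
```

```bash
python3 -c "
from h import *
print(go(COL,.0,0,.0)); s=read_state(); print(s['force'],s['t'],s['tool_pos'])
b=cam('top')['image'];cv2.imwrite('pics/c3.png',cv2.resize(b[140:260,260:360],(500,600),interpolation=2)[:,:,::-1])"
```

```text
(array([ 0.494, -0.161,  0.   ]), array([1.18, 0.04, 9.58]), np.float64(-0.27))
[-0.6308  0.6388  0.4932] 3.2667 [ 0.4826 -0.1588  0.0958]
```

View pics/c3.png

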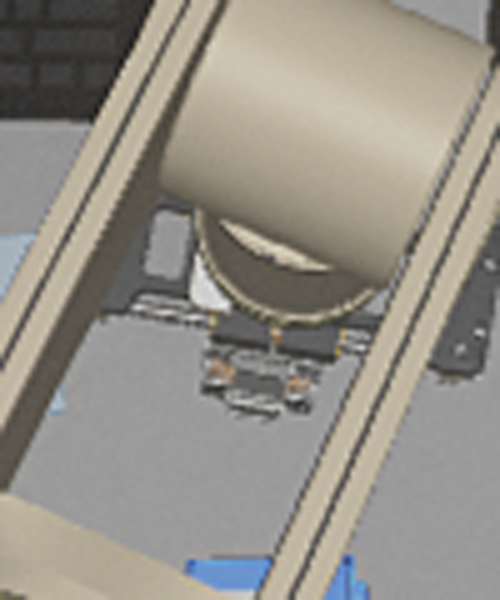

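The picture shows the lid following, now low over the slides. I'll carry on down and press.

Emit:
play_rows --targets '[-0.4,0,0.5,0,-0.8,0,1.1,0,-1.1,0,1.6,0,-1.4,0,2,0,-1.5,0,2.1,0,-1.5,0,2.1,0]'

```text
t: 3.82
tool_pos: [0.4683, -0.1564, 0.0756]
orientation: [-3.131, 0.258, 0.002]
force: [0.3, -0.1, 0.9]
opening: 0.0003
gripper_force: 0.0
```

Emit:
play_rows --targets '[0,0,0.2,0,0,0,0.4,0,0,0,0.6,0,0,0,0.6,0]'

```text
t: 4.15
tool_pos: [0.4689, -0.1565, 0.0699]
orientation: [-3.131, 0.258, 0.0]
force: [-0.1, 0.3, -1.4]
opening: 0.0007
gripper_force: 0.3
```

Emit:
play_rows --targets '[0,0,0.1,0,0,0,0.2,0,0,0,0.2,0]'

```text
t: 4.4
tool_pos: [0.4689, -0.1566, 0.068]
orientation: [-3.131, 0.258, 0.0]
force: [0.6, 0.1, 0.2]
opening: 0.0005
gripper_force: 0.0
```

Emit:
play_rows --targets '[0,0,0.15,0,0,0,0.15,0,0,0,0.15,0]'

```text
t: 4.65
tool_pos: [0.4689, -0.1566, 0.0666]
orientation: [-3.131, 0.258, 0.0]
force: [-1.2, 0.4, 0.1]
opening: 0.0002
gripper_force: 0.0
```

```bash
python3 -c "
from h import *
print(go(COL,.0,0,.0)); s=read_state(); print(s['force'],s['t'],s['wrist_torque'])
b=cam('top')['image'];cv2.imwrite('pics/c4.png',cv2.resize(b[150:240,280:355],(500,600),interpolation=2)[:,:,::-1])"
```

```text
(array([ 0.494, -0.161,  0.   ]), array([2.55, 0.03, 6.66]), np.float64(-0.26))
[-1.2109  0.4038  0.0844] 4.65 [ 0.0662  0.0355 -0.0385]
```

View pics/c4.png

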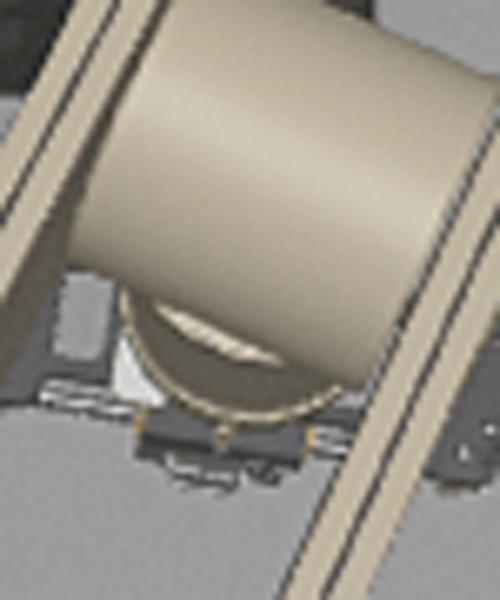

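Emit:
play_rows --targets '[0,0,0.1,0,0,0,0.2,0,0,0,0.3,0,0,0,0.3,0]'

```text
t: 5.03
tool_pos: [0.4688, -0.1565, 0.0635]
orientation: [-3.131, 0.258, 0.001]
force: [0.5, 0.1, -0.6]
opening: 0.0007
gripper_force: 0.0
```

```bash
python3 -c "
from h import *
t=cam('top'); s=read_state();p=s['tool_pos'];cv2.imwrite('pics/c5raw.png',t['image'][:,:,::-1])
for h in(0,.02,.06,.084,.12): print(h,proj(t,p+[0,0,h]), 'c4 px',(np.array(proj(t,p+[0,0,h]))-[280,150])*6.667)
for n,l in dict(fl=(-44,30,57),fr=(-44,-30,57),bl=(44,30,57),lidf=(-44,0,73),tongue=(-51,0,60),hl=(44,0,73)).items():
  c,y=COL;R=np.array([[np.cos(y),-np.sin(y)],[np.sin(y),np.cos(y)]]);q=c+R@np.array(l[:2])/1e3
  print(n,(np.array(proj(t,[*q,l[2]/1e3]))-[280,150])*6.667)
"
```

```text
0 (np.float64(312.9669401953812), np.float64(210.90579822354871)) c4 px [219.7906 406.059 ]
0.02 (np.float64(313.2868272579389), np.float64(209.68552459672418)) c4 px [221.9233 397.9234]
0.06 (np.float64(313.95829222607364), np.float64(207.12408623969932)) c4 px [226.3999 380.8463]
0.084 (np.float64(314.3828883082382), np.float64(205.50437896871557)) c4 px [229.2307 370.0477]
0.12 (np.float64(315.0529747791024), np.float64(202.94819916716457)) c4 px [233.6982 353.0056]
fl [137.0512 441.5942]
fr [287.705  467.5489]
bl [174.5142 225.8407]
lidf [213.9046 448.7067]
tongue [209.6403 470.8957]
hl [251.0739 229.9533]
```

Emit:
play_rows --targets '[0,0,-1,0,0,0,-2,0,0,0,-3,0]'

```text
t: 5.33
tool_pos: [0.4693, -0.1567, 0.0952]
orientation: [3.131, -0.258, 0.001]
force: [0.2, -0.7, 0.3]
opening: 0.0005
gripper_force: 0.0
```

Emit:
play_rows --targets '[0,0,-3,0,0,0,-6,0,0,0,-9,0,0,0,-12,0,0,0,-12,0]'

```text
t: 5.75
tool_pos: [0.4724, -0.1581, 0.2227]
orientation: [3.127, -0.258, 0.018]
force: [1.3, -0.3, 0.1]
opening: 0.0003
gripper_force: 0.0
```

```bash
python3 -c "
from h import *
print(go(LONE,.05,0,.20)); s=read_state(); print(s['force'],s['t'],s['tool_pos'],s['wrist_torque'])"
```

```text
(array([0.5095, 0.1479, 0.2   ]), array([ -1.38, -30.81,   2.16]), np.float64(-20.88))
[ 1.2631 -0.2884  0.1299] 5.75 [ 0.4724 -0.1581  0.2227] [ 0.0195  0.0074 -0.0309]
```

Emit:
play_rows --targets '[0,-4,0,-2,0,-8,0,-5,0,-12,0,-8,0,-16,0,-11,-0.5,-20,0,-14,-1,-24,0.5,-17,-1.4,-28,1,-20,-1.4,-30.8,1.5,-20.9]'

```text
t: 6.42
tool_pos: [0.5054, 0.153, 0.1999]
orientation: [-3.124, -0.321, -0.003]
force: [0.1, -1.1, 0.2]
opening: 0.0005
gripper_force: 0.0
```

```bash
python3 -c "
from h import *
print(go(LONE,.05,0,.20)); s=read_state(); print(s['force'],s['t'],s['tool_pos'])
b=cam('top');c=cam('scene')
A=cv2.resize(b['image'][165:245,290:345],(400,582),interpolation=2);B=cv2.resize(c['image'][190:250,250:310],(400,400),interpolation=2);B=np.vstack([B,np.zeros((182,400,3),np.uint8)])
cv2.imwrite('pics/c5.png',np.hstack([A,B])[:,:,::-1])"
```

```text
(array([0.5095, 0.1479, 0.2   ]), array([ 0.29,  0.58, -0.01]), np.float64(0.29))
[ 0.0926 -1.1426  0.1737] 6.4167 [0.5054 0.153  0.1999]
```

View pics/c5.png

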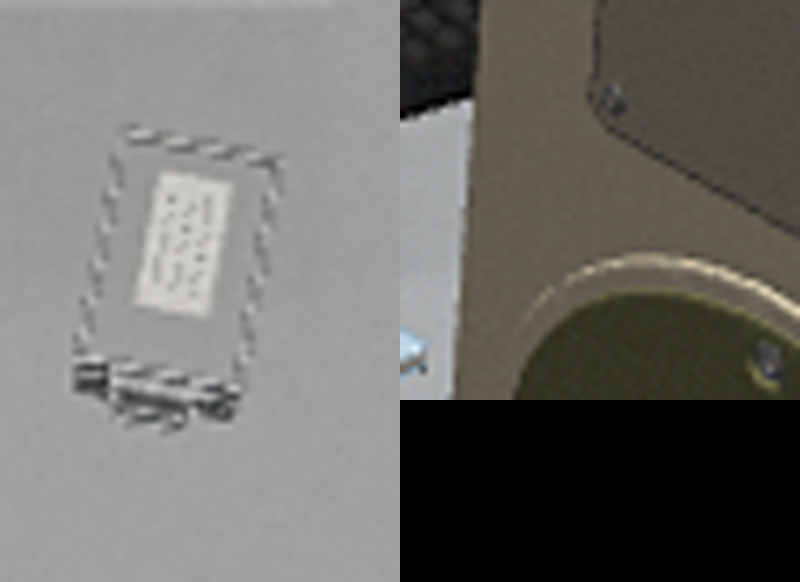

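The top crop shows the upper lid lying down over its box. Its corners are at about (85,365), (240,395), (280,160) and (125,135), with the tongue at (155,390). I'll measure it.

```bash
python3 -c "
from h import *
t=cam('top')
P=lambda x,y:(290+x*55/400,165+y*80/582)
q=[onz(t,*P(*a),z) for a,z in(((82,365),.073),((240,392),.073),((283,160),.073),((125,130),.073))]
print(*q); print(sum(q)/4,[np.linalg.norm(q[i]-q[(i+1)%4]) for i in range(4)])
l=[onz(t,*P(*a),.07) for a in((160,172),(232,180),(207,317),(135,305))];print('label',sum(l)/4, l)
for h in(0,.035): print([onz(t,*P(*a),h)for a in((75,390),(240,415))])
"
```

```text
[ 0.4558 -0.126   0.073 ] [ 0.4468 -0.1822  0.073 ] [ 0.5311 -0.1974  0.073 ] [ 0.5415 -0.1406  0.073 ]
[ 0.4938 -0.1616  0.073 ] [np.float64(0.056951953856023314), np.float64(0.08567226155426516), np.float64(0.057728131393001834), np.float64(0.0869108550895668)]
label [ 0.5008 -0.162   0.07  ] [array([ 0.5268, -0.1534,  0.07  ]), array([ 0.5242, -0.1793,  0.07  ]), array([ 0.4741, -0.1705,  0.07  ]), array([ 0.4782, -0.1448,  0.07  ])]
[array([ 0.4572, -0.1246,  0.    ]), array([ 0.4485, -0.1867,  0.    ])]
[array([ 0.4522, -0.1241,  0.035 ]), array([ 0.4437, -0.1846,  0.035 ])]
```

Emit:
play_rows --targets '[0.3,0.6,3,0.3,0.1,0.6,6,0.3,-0.5,0.6,9.5,0.3,-1,0.6,10.3,0.3,-1,0.6,10.3,0.3,-1,0.6,10.3,0.3]'

```text
t: 7.07
tool_pos: [0.4974, 0.141, 0.0971]
orientation: [3.127, 0.304, 0.001]
force: [0.3, -0.0, 0.2]
opening: 0.0006
gripper_force: 0.0
```

```bash
python3 -c "
from h import *
print(go(LONE,0,0,0)); s=read_state(); print(s['force'],s['t'])
c=cam('scene');cv2.imwrite('pics/s6.png',c['image'][:,:,::-1]);print(proj(c,s['tool_pos']))"
```

```text
(array([0.4605, 0.138 , 0.    ]), array([-3.69, -0.42,  9.71]), np.float64(-0.34))
[ 0.2623 -0.0336  0.1678] 7.0667
(np.float64(170.56021913167348), np.float64(224.07273575652664))
```

Emit:
play_rows --targets '[-0.7,-0.4,0.3,0,-1.4,-0.4,0.6,0,-2.1,-0.4,0.9,0,-2.7,-0.4,1.3,0,-3.3,-0.4,1.8,0,-3.9,-0.4,2.3,0,-4.4,-0.4,2.9,0,-4.9,-0.4,3.4,0]'

```text
t: 7.78
tool_pos: [0.4473, 0.1359, 0.0607]
orientation: [3.127, 0.306, -0.001]
force: [-0.4, -0.3, 0.6]
opening: 0.0006
gripper_force: 0.0
```

Emit:
play_rows --targets '[-0.3,0,0.6,0,-0.6,0,1.1,0,-0.9,0,1.5,0,-1.2,0,2,0,-1.2,0,2,0]'

```text
t: 8.2
tool_pos: [0.4352, 0.1335, 0.0404]
orientation: [3.127, 0.306, -0.003]
force: [0.5, 0.5, 0.4]
opening: 0.0001
gripper_force: 0.0
```

```bash
python3 -c "
from h import *
print(go(LONE,0,0,0)); s=read_state(); print(s['force'],s['t'])
c=cam('scene');im=c['image'].copy();print(proj(c,s['tool_pos']))
A=cv2.resize(im[200:280,130:230],(800,600*80*8//600),interpolation=2)
u,v=proj(c,s['tool_pos']);cv2.circle(A,(int((u-130)*8),int((v-200)*8)),5,(255,0,0),1)
cv2.imwrite('pics/s7.png',A[:600,:,::-1]);print(A.shape)"
```

```text
(array([0.4605, 0.138 , 0.    ]), array([2.58, 0.05, 4.04]), np.float64(-0.29))
[0.5294 0.4684 0.4458] 8.2
(np.float64(187.40569209255872), np.float64(257.1790893252834))
(640, 800, 3)
```

Emit:
play_rows --targets '[0,0,0.1,0,0,0,0.2,0,0,0,0.3,0,0,0,0.3,0]'

```text
t: 8.58
tool_pos: [0.4366, 0.1338, 0.0387]
orientation: [-3.127, -0.306, -0.0]
force: [-0.1, -0.1, 0.3]
opening: 0.0007
gripper_force: 0.0
```

Emit:
play_rows --targets '[0,0,0.1,0,0,0,0.2,0,0,0,0.3,0,0,0,0.3,0]'

```text
t: 8.92
tool_pos: [0.4362, 0.1337, 0.0355]
orientation: [3.127, 0.306, -0.001]
force: [-0.3, -0.5, 0.1]
opening: 0.0004
gripper_force: 0.0
```

Emit:
play_rows --targets '[0,0,0.1,0,0,0,0.2,0,0,0,0.2,0]'

```text
t: 9.17
tool_pos: [0.4362, 0.1337, 0.0335]
orientation: [3.127, 0.306, -0.001]
force: [-0.3, 0.6, 0.1]
opening: 0.0003
gripper_force: 0.0
```

```bash
python3 -c "
from h import *
s=read_state();c=cam('scene');im=c['image']
A=cv2.resize(im[205:285,130:210],(600,600),interpolation=2)
u,v=proj(c,s['tool_pos']);cv2.circle(A,(int((u-130)*7.5),int((v-205)*7.5)),4,(255,0,0),1)
cv2.imwrite('pics/s7.png',A[:,:,::-1])
t=cam('top');cv2.imwrite('pics/t7.png',t['image'][:,:,::-1])"
```

```text
(no output)
```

View pics/s7.png

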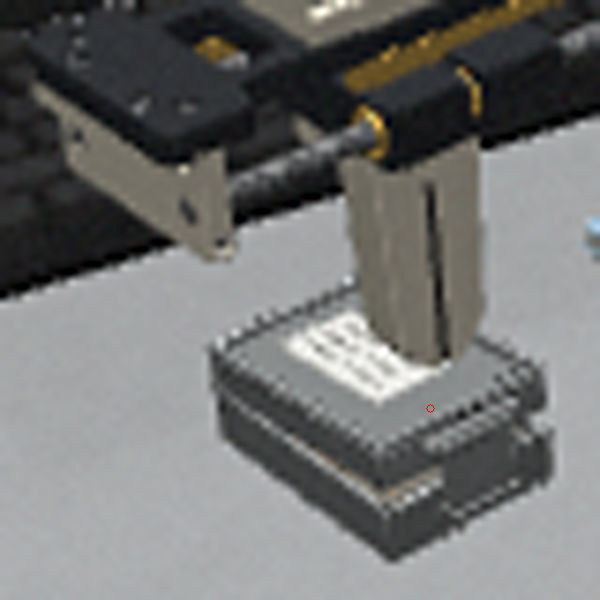

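The picture explains the missing force. The real finger end at (445,362) is well above the projected TCP mark at (430,408), and the lid still stands proud on its catch with a gap at the front. So the fingertips sit roughly 12-15 mm above the reported TCP. I'll go on down until I feel force.

Emit:
play_rows --targets '[0,0,0.2,0,0,0,0.4,0,0,0,0.6,0,0,0,0.6,0]'

```text
t: 9.6
tool_pos: [0.436, 0.1337, 0.0271]
orientation: [3.127, 0.306, -0.001]
force: [0.8, 0.5, -0.2]
opening: 0.0005
gripper_force: 0.0
```

Emit:
play_rows --targets '[0,0,0.2,0,0,0,0.3,0,0,0,0.3,0]'

```text
t: 9.85
tool_pos: [0.4362, 0.1337, 0.0244]
orientation: [3.127, 0.306, -0.001]
force: [-0.2, 0.5, 0.1]
opening: 0.0007
gripper_force: 0.0
```

Emit:
play_rows --targets '[0,0,0.1,0,0,0,0.2,0,0,0,0.2,0]'

```text
t: 10.1
tool_pos: [0.4363, 0.1337, 0.0225]
orientation: [3.127, 0.306, -0.0]
force: [-0.2, -0.8, -0.1]
opening: 0.0005
gripper_force: 0.0
```

Emit:
play_rows --targets '[0,0,0.1,0,0,0,0.2,0,0,0,0.3,0,0,0,0.3,0]'

```text
t: 10.43
tool_pos: [0.4365, 0.1338, 0.0197]
orientation: [-3.127, -0.306, -0.0]
force: [0.4, 0.2, 0.8]
opening: 0.0005
gripper_force: 0.5
```

Emit:
play_rows --targets '[0,0,0.1,0,0,0,0.2,0,0,0,0.2,0]'

```text
t: 10.68
tool_pos: [0.4367, 0.1338, 0.0185]
orientation: [3.127, 0.306, 0.0]
force: [-1.5, 0.0, 2.5]
opening: 0.0005
gripper_force: 1.1
```

Emit:
play_rows --targets '[0,0,0.1,0,0,0,0.2,0,0,0,0.2,0]'

```text
t: 10.93
tool_pos: [0.4362, 0.1337, 0.0156]
orientation: [3.127, 0.306, -0.001]
force: [-1.2, -0.6, 1.9]
opening: 0.0003
gripper_force: 0.6
```

Emit:
play_rows --targets '[0,0,0.1,0,0,0,0.2,0,0,0,0.2,0]'

```text
t: 11.18
tool_pos: [0.4365, 0.1338, 0.0138]
orientation: [3.127, 0.306, 0.0]
force: [-0.8, -0.4, 3.2]
opening: 0.0001
gripper_force: 1.2
```

Emit:
play_rows --targets '[0,0,0.1,0,0,0,0.2,0,0,0,0.2,0]'

```text
t: 11.43
tool_pos: [0.4366, 0.1338, 0.0133]
orientation: [3.127, 0.306, -0.001]
force: [-8.9, -2.2, 20.0]
opening: 0.0004
gripper_force: 10.1
```

Emit:
play_rows --targets '[0,0,0,0,0,0,0,0]'

```text
t: 11.6
tool_pos: [0.4366, 0.1338, 0.0132]
orientation: [3.127, 0.306, -0.0]
force: [-9.6, -2.0, 20.4]
opening: 0.0005
gripper_force: 10.3
```

```bash
python3 -c "
from h import *
s=read_state();print(s['force'],s['tool_pos'],s['wrist_torque'])"
```

```text
[-9.62   -1.9654 20.4305] [0.4366 0.1338 0.0132] [-0.4263  1.8007  0.0371]
```

The 20 N stop at reported z 0.0133 fits a fully shut lid (35 mm) with the fingertips about 21.7 mm above the reported TCP. The image agrees: 62 px predicted upward, and that is what I see. The lone lid should therefore be shut, so next I'll redo the upper lid deeper.

Emit:
play_rows --targets '[0,0,-2,0,0,0,-5,0,0,0,-8,0,0,0,-11,0,0,0,-14,0,0,0,-14,0]'

```text
t: 12.1
tool_pos: [0.4403, 0.1345, 0.1585]
orientation: [-3.126, -0.306, -0.016]
force: [1.1, 0.9, 1.5]
opening: 0.0004
gripper_force: 0.0
```

```bash
python3 -c "
from h import *
s=read_state();print(s['force'],s['tool_pos'],go(COL,-.028,0,.14))"
```

```text
[1.1346 0.9114 1.5124] [0.4403 0.1345 0.1585] (array([ 0.4664, -0.1565,  0.14  ]), array([-3.1 , 29.06,  1.82]), np.float64(20.34))
```

Emit:
play_rows --targets '[-0.4,4,0,3,-0.8,8,0,6,-1.2,12,0,9,-1.6,16,0,12,-2,20,0,15,-2.5,24,0,18,-3.1,28,0.5,20.3,-3.1,29,1,20.3]'

```text
t: 12.77
tool_pos: [0.462, -0.162, 0.1414]
orientation: [3.129, -0.259, 0.001]
force: [0.7, -0.7, -0.1]
opening: 0.0003
gripper_force: 0.0
```

Emit:
play_rows --targets '[0,0,0,0,0,0,0,0]'

```text
t: 12.93
tool_pos: [0.4616, -0.1565, 0.1407]
orientation: [-3.13, 0.252, 0.003]
force: [-0.8, -0.4, 0.3]
opening: 0.0004
gripper_force: 0.0
```

```bash
python3 -c "
from h import *
s=read_state();print(s['force'],s['tool_pos'],go(COL,-.028,0,.065))"
```

```text
[-0.7867 -0.3587  0.3175] [ 0.4616 -0.1565  0.1407] (array([ 0.4664, -0.1565,  0.065 ]), array([ 0.49, -0.06,  7.57]), np.float64(-0.02))
```

Emit:
play_rows --targets '[0.3,0,2,0,0.5,0,4,0,0.5,0,6,0,0.5,0,6.8,0,0.5,0,7.2,0,0.5,0,7.6,0,0.5,0,7.6,0]'

```text
t: 13.52
tool_pos: [0.4674, -0.1569, 0.0659]
orientation: [-3.132, 0.248, -0.0]
force: [-0.7, 0.4, 0.5]
opening: 0.0004
gripper_force: 0.0
```

Emit:
play_rows --targets '[0,0,0.3,0,0,0,0.6,0,0,0,0.9,0,0,0,0.9,0]'

```text
t: 13.85
tool_pos: [0.4669, -0.1575, 0.0564]
orientation: [-3.131, 0.25, 0.001]
force: [0.0, 0.1, -0.1]
opening: 0.0005
gripper_force: 0.0
```

Emit:
play_rows --targets '[0,0,0.2,0,0,0,0.4,0,0,0,0.4,0]'

```text
t: 14.1
tool_pos: [0.4674, -0.1578, 0.0542]
orientation: [3.131, -0.25, 0.0]
force: [-6.5, 2.2, 13.8]
opening: 0.0005
gripper_force: 6.4
```

Emit:
play_rows --targets '[0,0,0.1,0,0,0,0.2,0,0,0,0.2,0]'

```text
t: 14.35
tool_pos: [0.4675, -0.1579, 0.0538]
orientation: [3.131, -0.25, 0.0]
force: [-13.4, 5.3, 29.1]
opening: 0.0001
gripper_force: 13.8
```

Emit:
play_rows --targets '[0,0,0.1,0,0,0,0.2,0,0,0,0.2,0]'

```text
t: 14.6
tool_pos: [0.4676, -0.1579, 0.0495]
orientation: [3.131, -0.25, 0.002]
force: [0.1, 0.4, -0.1]
opening: 0.0003
gripper_force: 0.0
```

Emit:
play_rows --targets '[0,0,0.1,0,0,0,0.1,0]'

```text
t: 14.77
tool_pos: [0.4675, -0.1578, 0.0486]
orientation: [3.131, -0.25, 0.001]
force: [-4.1, 1.2, 9.5]
opening: 0.0004
gripper_force: 4.4
```

Emit:
play_rows --targets '[0,0,0.1,0,0,0,0.1,0]'

```text
t: 14.93
tool_pos: [0.4675, -0.1579, 0.0483]
orientation: [3.131, -0.25, 0.001]
force: [-8.2, 2.5, 16.7]
opening: 0.0004
gripper_force: 8.3
```

```bash
python3 -c "
from h import *
s=read_state();print(s['force'],s['tool_pos'],go(COL,-.028,0,.0))"
```

```text
[-8.2041  2.5178 16.6972] [ 0.4675 -0.1579  0.0483] (array([ 0.4664, -0.1565,  0.    ]), array([-0.14, -0.11,  4.83]), np.float64(0.04))
```

Emit:
play_rows --targets '[0,0,-2,0,0,0,-5,0,0,0,-8,0,0,0,-11,0,0,0,-13,0,0,0,-13,0]' --grip 9.3

```text
t: 15.43
tool_pos: [0.4699, -0.1588, 0.182]
orientation: [3.129, -0.25, 0.012]
force: [0.8, -0.5, 0.4]
opening: 0.0359
gripper_force: 0.0
```

```bash
cat >> h.py <<'E'
def label(c,roi,zt):
    """white label on a lid: minAreaRect centre + corners cast on zt"""
    x0,y0,x1,y1=roi; k=8
    g=cv2.resize(c['image'][y0:y1,x0:x1],None,fx=k,fy=k,interpolation=cv2.INTER_LINEAR).astype(int)
    w=(g.min(2)>165)&((g[:,:,2]-g[:,:,0])<12)
    cs,_=cv2.findContours(w.astype(np.uint8),cv2.RETR_EXTERNAL,cv2.CHAIN_APPROX_NONE)
    if not cs: return None
    q=cv2.convexHull(max(cs,key=cv2.contourArea))[:,0]
    W=np.array([onz(c,x0+(a+.5)/k-.5,y0+(b+.5)/k-.5,zt)[:2] for a,b in q])
    (cx,cy),(w_,h_),an=cv2.minAreaRect((W*1e4).astype(np.float32))
    return np.array([cx,cy])/1e4,w_/1e4,h_/1e4,an
E
python3 -c "
from h import *
s=read_state();print(s['force'],s['tool_pos'])
for n,r in(('top',(175,170,230,240)),('scene',(140,215,215,285))):
    c=cam(n,n+'8.png'); print(n,label(c,r,.035))
    # background-vs-dark/edge
t=cv2.imread('pics/top8.png');g=t[170:240,175:230].min(2); print(g[30,::2],t[200,180:225:6].tolist())
t0=cam('top'); import h
"
```

```text
[ 0.7999 -0.539   0.3707] [ 0.4699 -0.1588  0.182 ]
top (array([0.4663, 0.1411]), 0.0523759521484375, 0.028482369995117187, 12.29140567779541)
scene (array([0.4306, 0.1602]), 0.16145985107421876, 0.1561151611328125, 62.0718879699707)
[149 150 151 151 149 150 151 125 130 177 165 102 147 156 155 153 154 116
  86 149 152 151 150 149 148 150 149 150] [[152, 152, 150], [148, 149, 150], [135, 135, 135], [115, 115, 115], [155, 157, 157], [154, 154, 154], [150, 150, 150], [149, 148, 149]]
```

```bash
sed -i 's/^LONE=.*/LONE=np.array([.4595,.139]),.214/' h.py; python3 -c "
from h import *
print(go(LONE,0,0,.15)); print(read_state()['tool_pos'],read_state()['opening'])"
```

```text
(array([0.4595, 0.139 , 0.15  ]), array([ -5.42, -29.15,   2.59]), np.float64(-21.39))
[ 0.4668 -0.1574  0.1758] 0.04774460151641036
```

Emit:
play_rows --targets '[-0.7,-4,0,-3,-1.4,-8,0,-6,-2.1,-12,0,-9,-2.8,-16,0,-12,-3.5,-20,0,-15,-4.2,-24,0,-18,-5,-27,0,-20,-5.4,-29.2,0,-21.4]'

```text
t: 16.25
tool_pos: [0.4581, 0.1419, 0.1744]
orientation: [-3.123, -0.342, 0.006]
force: [0.9, -0.4, 0.8]
opening: 0.093
gripper_force: 0.0
```

Emit:
play_rows --targets '[0,0,0,0,0,0,0,0,0,0,0,0]'

```text
t: 16.5
tool_pos: [0.4594, 0.1386, 0.1752]
orientation: [3.123, 0.335, -0.004]
force: [-0.7, -0.2, -0.1]
opening: 0.0929
gripper_force: 0.0
```

```bash
python3 -c "
from h import *
print(go(LONE,0,0,-.0115)); s=read_state();print(s['tool_pos'],s['opening'],s['dq'])
c=cam('top','top9.png');print(label(c,(290,165,345,245),.07), label(cam('scene'),(250,190,310,250),.07))"
```

```text
(array([ 0.4595,  0.139 , -0.0115]), array([ 0.07, -0.04, 18.67]), np.float64(-0.0))
[0.4594 0.1386 0.1752] 0.09291435419404304 [-0.0239 -0.0105 -0.0048  0.0007  0.0023  0.0015]
(array([ 0.4861, -0.1582]), 0.06189931030273438, 0.08344073486328125, 78.640869140625) (array([ 0.3844, -0.0058]), 0.02064365692138672, 0.09335140991210937, 52.08625411987305)
```

Emit:
play_rows --targets '[0,0,3,0,0,0,6,0,0,0,9,0,0,0,12,0,0,0,14,0,0,0,15.5,0,0,0,15.5,0]'

```text
t: 17.18
tool_pos: [0.4571, 0.1374, 0.0178]
orientation: [3.123, 0.332, -0.01]
force: [-0.8, 0.3, -0.0]
opening: 0.0929
gripper_force: 0.0
```

Emit:
play_rows --targets '[0,0,0.7,0,0,0,1.4,0,0,0,1.4,0]'

```text
t: 17.43
tool_pos: [0.4603, 0.1389, 0.0075]
orientation: [-3.124, -0.335, -0.0]
force: [-0.5, -1.0, -0.2]
opening: 0.0932
gripper_force: 0.0
```

```bash
python3 -c "
from h import *
print(go(LONE,0,0,-.0115)); s=read_state();print(s['force'])
c=cam('top')
t=cv2.imread('pics/top9.png')[:,:,::-1].copy(); c['image']=t
for th in(175,185,195):
  g=t[165:245,290:345];w=(g.min(2)>th).astype(np.uint8);n,l,st,ce=cv2.connectedComponentsWithStats(w);i=1+np.argmax(st[1:,4]);print(th,st[i],onz(c,290+ce[i][0],165+ce[i][1],.07))
t8=cv2.imread('pics/top8.png')[:,:,::-1]
for th in(175,185,195):
  g=t8[170:240,175:230];w=(g.min(2)>th).astype(np.uint8);n,l,st,ce=cv2.connectedComponentsWithStats(w);i=1+np.argmax(st[1:,4]);print(th,st[i],onz(c,175+ce[i][0],170+ce[i][1],.035))
"
```

```text
(array([ 0.4595,  0.139 , -0.0115]), array([-0.07, -0.02,  1.9 ]), np.float64(-0.03))
[-0.4644 -1.0369 -0.1824]
175 [ 18  24  14  20 184] [ 0.5002 -0.1604  0.07  ]
185 [ 19  24  13  20 153] [ 0.5    -0.1604  0.07  ]
195 [19 26 12 18 80] [ 0.4976 -0.1597  0.07  ]
175 [ 21  33  12  19 144] [0.4663 0.1411 0.035 ]
185 [ 21  33  12  19 113] [0.4652 0.1413 0.035 ]
195 [31 44  1  1  1] [0.4615 0.1286 0.035 ]
```

Emit:
play_rows --targets '[0,0,0.4,0,0,0,0.8,0,0,0,1.2,0,0,0,1.2,0]'

```text
t: 17.82
tool_pos: [0.4596, 0.1393, -0.005]
orientation: [3.123, 0.336, -0.001]
force: [-0.7, -0.5, -0.2]
opening: 0.0931
gripper_force: 0.0
```

Emit:
play_rows --targets '[0,0,0.4,0,0,0,0.7,0,0,0,0.7,0]'

```text
t: 18.07
tool_pos: [0.4595, 0.1392, -0.012]
orientation: [3.124, 0.336, -0.002]
force: [-0.4, -0.2, -0.0]
opening: 0.093
gripper_force: 0.0
```

Emit:
play_rows --targets '[0,0,0,0,0,0,0,0,0,0,0,0,0,0,0,0,0,0,0,0,0,0,0,0,0,0,0,0,0,0,0,0]' --grip 5 --grip_force 15

```text
t: 18.73
tool_pos: [0.4602, 0.1394, -0.0111]
orientation: [-3.123, -0.336, -0.0]
force: [-0.2, 1.1, 0.6]
opening: 0.0597
gripper_force: 15.0
```

```bash
python3 -c "
from h import *
s=read_state();print(s['t'],s['force'],s['tool_pos'],s['opening'],s['gripper_force'])"
```

```text
18.7333 [-0.1788  1.0942  0.5869] [ 0.4602  0.1394 -0.0111] 0.05969090805421617 14.998163161799312
```

Emit:
play_rows --targets '[0,0,-0.5,0,0,0,-2,0,0,0,-5,0,0,0,-8,0,0,0,-11,0,0,0,-12.5,0,0,0,-12.5,0]'

```text
t: 19.32
tool_pos: [0.4631, 0.1398, 0.1185]
orientation: [-3.123, -0.336, -0.012]
force: [0.3, -0.2, -0.9]
opening: 0.0599
gripper_force: 15.0
```

```bash
python3 -c "
from h import *
c=cam('top','top10.png')
for f_ in('top9.png','top10.png'):
  t=cv2.imread('pics/'+f_)[:,:,::-1]
  for th in(172,178):
    g=cv2.resize(t[165:245,290:345],None,fx=8,fy=8,interpolation=1);w=(g.min(2)>th).astype(np.uint8)
    w=cv2.morphologyEx(w,cv2.MORPH_CLOSE,np.ones((13,13)));w=cv2.morphologyEx(w,cv2.MORPH_OPEN,np.ones((41,41)))
    cs,_=cv2.findContours(w,cv2.RETR_EXTERNAL,cv2.CHAIN_APPROX_NONE)
    q=max(cs,key=cv2.contourArea)[:,0]
    W=np.array([onz(c,290+(a+.5)/8-.5,165+(b+.5)/8-.5,.07)[:2] for a,b in q])
    r=cv2.minAreaRect((W*1e4).astype(np.float32));m=cv2.moments((W*1e4).astype(np.float32));print(f_,th,r,np.radians(r[2]),m['m10']/m['m00'],m['m01']/m['m00'])
s=read_state();print(s['t'],s['force'],s['tool_pos'],s['opening'],s['gripper_force'])"
```

```text
top9.png 172 ((4999.01611328125, -1602.8369140625), (293.1123962402344, 529.41455078125), 79.37293243408203) 1.3853190079377284 4997.503902189658 -1604.1348625752855
top9.png 178 ((5000.59814453125, -1602.544921875), (278.69012451171875, 514.1929321289062), 79.63005065917969) 1.3898065675325666 4999.776398675509 -1603.5435172253822
top10.png 172 ((4998.71923828125, -1602.4696044921875), (291.23248291015625, 527.420166015625), 79.37376403808594) 1.3853335221656695 4997.494555342475 -1604.0281372652044
top10.png 178 ((5000.9921875, -1602.576416015625), (277.8402099609375, 513.7938842773438), 79.37848663330078) 1.3854159470014074 4999.840338323092 -1603.6043724666056
19.3667 [ 0.9652  0.1585 -1.8308] [0.4617 0.1396 0.1158] 0.05995483177444504 14.997965432703495
```

```bash
sed -i 's/^COL=.*/COL=np.array([.4941,-.1592]),-.185/' h.py; python3 -c "
from h import *
print(go(COL,0,0,.115))"
```

```text
(array([ 0.4941, -0.1592,  0.115 ]), array([-3.19, 29.89,  0.07]), np.float64(22.87))
```

Emit:
play_rows --targets '[-0.2,1.5,0,1,-0.5,4,0,3,-0.8,7,0,5.5,-1.1,10,0,8,-1.4,13,0,10.5,-1.7,16,0,13,-2,19,0,15.5,-2.3,21.5,0,18]'

```text
t: 20.03
tool_pos: [0.4818, -0.0773, 0.1112]
orientation: [-3.137, 0.161, 0.006]
force: [0.5, -0.3, -1.9]
opening: 0.0597
gripper_force: 15.0
```

Emit:
play_rows --targets '[0,0,0,0,0,0,0,0]'

```text
t: 20.2
tool_pos: [0.4819, -0.0764, 0.1114]
orientation: [-3.137, 0.161, 0.006]
force: [0.9, 0.9, -1.4]
opening: 0.06
gripper_force: 15.0
```

```bash
python3 -c "
from h import *
print(go(COL,0,0,.115));s=read_state();print(s['opening'],s['gripper_force'])"
```

```text
(array([ 0.4941, -0.1592,  0.115 ]), array([ 2.06,  8.11, -0.37]), np.float64(4.73))
0.06003852837733796 14.998094318434596
```

Emit:
play_rows --targets '[0.5,2,0,1,1,4,-0.2,2.5,1.5,6,-0.4,4,1.9,7.5,-0.4,4.7,2.1,8.1,-0.4,4.7,2.1,8.1,-0.4,4.7,2.1,8.1,-0.4,4.7]'

```text
t: 20.78
tool_pos: [0.4956, -0.157, 0.1167]
orientation: [-3.128, 0.284, 0.003]
force: [-0.3, 0.5, -1.5]
opening: 0.0601
gripper_force: 15.0
```

```bash
python3 -c "
from h import *
print(go(COL,0,0,.0619));s=read_state();print(s['tool_pos'],s['opening'],s['gripper_force'])
c=cam('top','top11.png');t=c['image'];s_=cam('scene','scene11.png')
z=s['tool_pos'][2]+.0111+.035
g=cv2.resize(t[150:250,280:360],None,fx=8,fy=8,interpolation=1);w=(g.min(2)>172).astype(np.uint8)
w=cv2.morphologyEx(w,cv2.MORPH_CLOSE,np.ones((13,13)));w=cv2.morphologyEx(w,cv2.MORPH_OPEN,np.ones((31,31)))
for q in cv2.findContours(w,0,1)[0]:
  q=q[:,0];W=np.array([onz(c,280+(a+.5)/8-.5,150+(b+.5)/8-.5,z)[:2] for a,b in q]);print(cv2.minAreaRect((W*1e4).astype(np.float32)))
"
```

```text
(array([ 0.4941, -0.1592,  0.0619]), array([-0.1 ,  0.24,  5.48]), np.float64(0.23))
[ 0.4956 -0.157   0.1167] 0.06005293639281512 14.998197555541992
((5949.5693359375, -2065.5888671875), (698.3290405273438, 174.29000854492188), 65.25167083740234)
```

Emit:
play_rows --targets '[0,0.1,1,0.2,-0.1,0.2,2.2,0.2,-0.1,0.2,3.4,0.2,-0.1,0.2,4.2,0.2,-0.1,0.2,4.2,0.2,-0.1,0.2,4.2,0.2]'

```text
t: 21.38
tool_pos: [0.4939, -0.1597, 0.0745]
orientation: [-3.127, 0.291, 0.003]
force: [0.2, -0.1, -1.6]
opening: 0.06
gripper_force: 15.0
```

```bash
python3 -c "
from h import *
print(go(COL,0,0,.0589));s=read_state();print(s['tool_pos'],s['force'],s['opening'])"
```

```text
(array([ 0.4941, -0.1592,  0.0589]), array([ 0.01, -0.05,  1.56]), np.float64(-0.03))
[ 0.4939 -0.1597  0.0745] [ 0.1744 -0.0747 -1.6188] 0.060033503140375775
```

Well aligned, so I'll lower gently.

Emit:
play_rows --targets '[0,0,0.3,0,0,0,0.6,0,0,0,0.9,0,0,0,1.1,0,0,0,1.1,0]'

```text
t: 21.8
tool_pos: [0.4946, -0.16, 0.0643]
orientation: [-3.128, 0.291, 0.001]
force: [0.5, 1.1, -1.5]
opening: 0.0598
gripper_force: 15.0
```

Emit:
play_rows --targets '[0,0,0.1,0,0,0,0.2,0,0,0,0.3,0,0,0,0.3,0]'

```text
t: 22.13
tool_pos: [0.4948, -0.1601, 0.0616]
orientation: [-3.128, 0.291, 0.0]
force: [-0.6, -0.7, -2.2]
opening: 0.0598
gripper_force: 15.0
```

Emit:
play_rows --targets '[0,0,0.1,0,0,0,0.2,0,0,0,0.2,0]'

```text
t: 22.38
tool_pos: [0.4947, -0.16, 0.0595]
orientation: [-3.128, 0.291, 0.0]
force: [-0.0, 0.2, -1.9]
opening: 0.0597
gripper_force: 15.0
```

Emit:
play_rows --targets '[0,0,0.05,0,0,0,0.1,0,0,0,0.1,0]'

```text
t: 22.63
tool_pos: [0.4949, -0.1602, 0.0589]
orientation: [3.128, -0.291, 0.0]
force: [-0.9, -0.8, -0.4]
opening: 0.0598
gripper_force: 15.0
```

Emit:
play_rows --targets '[0,0,0.05,0,0,0,0.1,0,0,0,0.1,0]'

```text
t: 22.88
tool_pos: [0.4951, -0.1602, 0.0588]
orientation: [3.128, -0.291, 0.001]
force: [-4.3, 1.8, 7.2]
opening: 0.0599
gripper_force: 15.0
```

Emit:
play_rows --targets '[0,0,-0.07,0,0,0,-0.07,0,0,0,-0.07,0]'

```text
t: 23.13
tool_pos: [0.4951, -0.1602, 0.0588]
orientation: [3.128, -0.291, 0.001]
force: [-2.0, 0.8, 4.0]
opening: 0.0598
gripper_force: 15.0
```

Emit:
play_rows --targets '[0,0,0,0,0,0,0,0,0,0,0,0,0,0,0,0,0,0,0,0,0,0,0,0,0,0,0,0]' --grip 8.4

```text
t: 23.72
tool_pos: [0.4948, -0.1601, 0.0584]
orientation: [-3.128, 0.291, 0.0]
force: [-0.7, 0.9, 0.1]
opening: 0.0841
gripper_force: 0.0
```

Emit:
play_rows --targets '[0,0,-1,0,0,0,-2.5,0,0,0,-4.5,0,0,0,-7,0,0,0,-10,0,0,0,-13,0,0,0,-13,0]'

```text
t: 24.3
tool_pos: [0.4982, -0.1616, 0.1966]
orientation: [3.125, -0.291, 0.016]
force: [1.1, -0.2, 0.7]
opening: 0.0837
gripper_force: 0.0
```

```bash
python3 -c "
from h import *
s=read_state();print(s['tool_pos'],s['force'],s['opening'],go(LONE,0.04,0,.19))"
```

```text
[ 0.4982 -0.1616  0.1966] [ 1.0558 -0.1806  0.7381] 0.08366818959389188 (array([0.4986, 0.1475, 0.19  ]), array([ -5.67, -30.39,   0.53]), np.float64(-22.88))
```

Now I'll move aside and check the stack in the top view by its label.

Emit:
play_rows --targets '[-0.7,-4,0,0,-1.4,-8,0,0,-2.1,-12,0,0,-2.8,-16,0,0,-3.5,-20,0,0,-4.2,-24,0,0,-5,-27,0,0,-5,-27,0,0]'

```text
t: 24.97
tool_pos: [0.4948, 0.1197, 0.1892]
orientation: [-3.126, 0.283, -0.001]
force: [-0.3, 0.9, -1.0]
opening: 0.0841
gripper_force: 0.0
```

```bash
python3 -c "
from h import *
c=cam('top','top12.png');t=c['image']
for th in(172,178):
    g=cv2.resize(t[155:245,290:350],None,fx=8,fy=8,interpolation=1);w=(g.min(2)>th).astype(np.uint8)
    w=cv2.morphologyEx(w,cv2.MORPH_CLOSE,np.ones((13,13)));w=cv2.morphologyEx(w,cv2.MORPH_OPEN,np.ones((41,41)))
    q=max(cv2.findContours(w,0,1)[0],key=cv2.contourArea)[:,0]
    for z in(.105,):
      W=np.array([onz(c,290+(a+.5)/8-.5,155+(b+.5)/8-.5,z)[:2] for a,b in q]);print(z,cv2.minAreaRect((W*1e4).astype(np.float32)))
print(read_state()['force'])
"
```

```text
0.105 ((5017.90283203125, -1615.5692138671875), (283.7087097167969, 517.1590576171875), 79.36495208740234)
0.105 ((5017.99609375, -1615.624755859375), (270.5974426269531, 505.0111389160156), 79.10582733154297)
[ 0.3074 -1.575   0.2106]
```

```bash
python3 -c "
from h import *
print(workorder.close_job())"
```

```text
the job is handed in; nothing more can be done
None
```

The job is handed in but came back with no verdict: both lids were pressed shut, and the lone box sits in the lip on top of the column, its label about 2 mm from the one below and parallel to it.

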